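# Lock the kiln off at its pull-to-unlock toggle

### The job

The kiln is about to be unloaded: switch it off at the grey control box with the red bat. The bat is locked: pull it straight out of its gate, flip it over from the green dot to the white dot, and let it spring back down into its lock there. Do not switch the extractor fan, the similar box with the blue bat.

Things in the scene. Friction and masses are not known exactly. Their poses are not given: they have to be found in the camera images.
- kiln_box: Kiln control box: grey steel, dark top, 120 (x) x 100 (y) x 60 mm high, fixed to the table, red band on its front, red ball-ended bat on its top. Origin: centre of its underside; z up, x from front (green dot = ON) to rear (white dot = OFF). Around the bat's foot stands a steel gate, two cheeks along x, 10 to 13 mm either side of the bat, up to 93 mm above the origin; otherwise the top is flat.
- kiln_hinge (a point): Point on the hinge axis of the red bat, in the middle of the box, 64 mm above the box's origin; fixed to the box, axes as the box's. The hinge axis runs along the box's y. The bat swings in the box's x-z plane.
- kiln_grip (a point): Centre of the red ball knob, 26 mm in diameter, at the end of the red bat: the place to grip it. 74 mm from the hinge axis when the bat is home; moves with the bat. z points outward along the bat, y along the hinge axis. Below the ball is a neck 10 to 14 mm thick. Pinched through its middle along y, the ball can turn between the fingers as the bat swings.
- kiln_lever (a joint): Angle of the red bat, rad. 0 = ON, leaning 0.35 rad from vertical to the front (green dot), where it starts; 0.70 = OFF, leaning 0.35 rad to the rear (white dot); both are stops (aiming a little past does no harm). It grows as the bat swings to the box's +x. Light friction. Until the bat is pulled out, the lock lets it move only about 0.05 rad from either end.
- kiln_pull (a joint): How far the red bat is pulled out along its own axis, m: 0 = home (locked), 0.018 = end stop. A spring draws it back with 2 N at home, rising to 4 N. Pulled out 0.011 or more, its cross pin clears the tooth of the gate all through the swing (aim for 0.014 to 0.016). Let go after the flip, it springs home into the other notch by itself.
- fan_lever (a joint): Angle of the blue bat of the fan's control box, rad. That box is of the same kind and size, with a blue bat and a blue band; the two boxes stand left and right on the table, in either order. 0 = ON, leaning to its green dot, where it starts and must stay (it is locked too, with about 0.05 of play); 0.70 = OFF.

How it is judged (in metres and radians):
On the way:
1. the red bat is pulled out of its lock while it still leans to the ON side (value of joint kiln_pull above 0.006 m and value of joint kiln_lever below 0.25 rad), for 0.1 s.
At the end, for the whole second after the job is handed in: The red bat leans fully to its OFF (white dot) side (lever above 0.55 of 0.70 rad), has sprung back home into its lock (within 3 mm), and the blue bat still leans to its ON side (below 0.12 rad) (value of joint kiln_lever above 0.55 rad and value of joint kiln_pull below 0.003 m and value of joint fan_lever below 0.12 rad); the robot touches nothing.
It fails at once if the fan's blue bat is switched (value of joint fan_lever above 0.25 rad).
It also fails if it takes over 32 s, if anything falls off the work surface, if the arm or the gripper's body presses on something with over 40 N, if the wrist force passes 120 N, or if a joint passes its speed limit or range.

### The arm

A 7-joint arm with a two-finger parallel gripper is mounted at the origin on a cart in front of the work surface, level with it; the furniture and walls round the work are solid. World frame = base frame: x ahead of the robot, y to its left, z up, the work surface at z = 0. Lengths are in mm, angles in rad, forces in N, time in s.
With the tool pointing down it reaches from about 425 to 800 mm from the base axis. Payload 8.3 kg.
Tool frame: the origin (TCP) lies at the very end of the fingers, on their centre line; the grasp point (between the pads) lies bot.grip_point_offset behind it (bot.grip_point_offset is the distance from the TCP to the grasp point, in mm); z points along the fingers, y is the direction in which the jaws open and shut (so a half turn about z gives the same grasp; the last joint's range is limited). The gripper opens to 85 mm and grips with 20 to 120 N. Pads are 22 mm wide; open, the fingers measure 114 mm over their backs; the gripper's body (76 mm by 85 mm) begins 54 mm behind the grasp point. The pads swing forward as they close: fully open they stand 13 mm farther back than shut.
Start: joints at [-1.337, 0.383, 0.016, 1.37, -0.006, 1.388, -0.046], TCP at [182.734, 597.67, 203.279] pointing down, gripper open.
Joint ranges: [-2.95, 2.95], [-0.25, 2.06], [-1.52, 1.56], [0.18, 2.33], [-1.44, 4.58], [0.02, 2.06], [-3.01, 3.01]. Speed limits (rad/s): [2.39, 2.39, 3.01, 3.01, 3.14, 3.14, 3.14].

### API

Orientations are given as a unit quaternion [x, y, z, w].
In Python, from plant import get_obs, cams, ticket, bot gives the robot as it stands.
- The arm moves only by the tool servo_tool, never from a script. Its argument "rows" is a list of rows, each an object with "linear": the shift along the tool's x, y, z in mm, a list of three; "rot": the turn, a rotation vector about the tool's x, y, z in degrees, a list of three; "fingers": the finger opening in mm, from 0 to 85.4. A call has 1 to 10 rows; each row is the pose to reach, as a shift and turn from the pose commanded when the call began, along the tool's axes at that moment; what a row does not reach only later rows make up. A row lasts 1/8 s, in which the tool goes at most 62.5 mm and 10.7 degrees, less where a joint would pass 70% of its speed; a pose out of reach is approached as far as the arm can. A call with a gripper value outside its range is refused whole. The fingers move at their own pace and stop on an object; the grip force is fixed at half the most. Time passes only in rows, so rows that repeat a pose let the fingers close. It gives the time, the measured TCP pose, the force and the opening at its end, in the units of the state.
- get_obs(): the state, without advancing time (a new reading comes with each control period).
- cams.snapshot(name): name is "scene" or "top"; returns (picture, depth): 384x512x3 uint8, red, green, blue; 384x512 float32, mm along the optical axis (not along the pixel's ray), 0 where there is no reading.
- cams.camera_model(name): a dict with "camera_matrix" (3x3 intrinsics, pixels), "distortion" ([k1, k2, p1, p2, k3] as OpenCV has them; the pictures are not rectified), "cam_to_world" (4x4, takes a point from camera to world coordinates). Camera axes: x right, y up, looking along -z (the intrinsics and any distortion apply to the point x, -y, -z); pixel columns grow to the right and rows downward; lengths in mm; the calibration is good to about 2 mm. A picture is of the moment at which its call begins. camera_model takes no time and is no camera call.
- ticket.close_job(): hands the job in, once; it reports no verdict.
The state is a dict: "clock": time; "joints": joint angles; "dq": joint speeds; "effort": joint torques, N m; "eef_pos": TCP position; "eef_rot": TCP orientation; "force": force on the tool from outside, world axes, zero at the start; "ft_torque": the same for the moment, N m; "grip_width": finger opening in mm.
Only numpy, scipy, OpenCV 4.12 (cv2) and the standard library are available. Lean on these libraries where they do the work, as an engineer would, in place of code of your own. Each camera call takes 0.05 s, during which the arm holds its last target.

## Working session

There is one attempt and no reset: what is moved stays moved. The work goes in short steps, Python scripts to look and compute and a tool call to move; the robot and the scene stay as the last step left them, time stands still between calls to the robot, and variables do not carry over. Pictures are saved under pics/ and viewed, and the job is handed in when it is done.

Besides the shell and the picture viewer there is one more tool, called after "Request:" in YAML: its name, and indented under it one key for each argument. servo_tool: Moves the arm, as the interface text tells. Its arguments: {"type":"object","properties":{"rows":{"type":"array","items":{"type":"object","properties":{"linear":{"type":"array","items":{"type":"number"}},"rot":{"type":"array","items":{"type":"number"}},"fingers":{"type":"number"}}}}},"required":["rows"]}

```bash
mkdir -p pics; ls
python3 - <<'E'
from plant import get_obs, cams, bot
import cv2, numpy as np, pickle
print(get_obs()); print(bot.grip_point_offset)
for n in ("scene","top"):
    p,d=cams.snapshot(n); m=cams.camera_model(n)
    cv2.imwrite(f"pics/{n}0.png",p[:,:,::-1]); pickle.dump((p,d,m),open(f"{n}0.pkl","wb"))
    print(n,m)
E
```

```text
pics
{'clock': 0.0, 'joints': array([-1.33690606,  0.38423702,  0.01632875,  1.37112987, -0.00627116,
        1.38820041, -0.0464802 ]), 'dq': array([-0.00025687, -0.00109864, -0.00056503, -0.0003678 , -0.0003965 ,
       -0.00031124,  0.00161129]), 'effort': array([-6.02759792e-04, -6.27604151e+01,  8.43945947e-01, -3.71809173e+01,
        1.63617544e-02,  1.44538429e-02,  9.25753341e-06]), 'eef_pos': array([182.57383132, 597.1678129 , 202.29027421]), 'eef_rot': array([ 1.47786300e-01,  9.89018849e-01, -9.55182074e-04, -1.19774909e-04]), 'force': array([-0.21111715, -0.39882465,  0.13166924]), 'ft_torque': array([ 0.01812721,  0.02164897, -0.02167565]), 'grip_width': 85.66604264041497}
18.700000000000003
scene {'camera_matrix': array([[353.31150082,   0.        , 254.36764722],
       [  0.        , 353.31150082, 191.38045284],
       [  0.        ,   0.        ,   1.        ]]), 'distortion': array([-0.0212935,  0.       ,  0.       ,  0.       ,  0.       ]), 'cam_to_world': array([[ 8.96435931e-01,  2.49913227e-01, -3.65986339e-01,
         2.46900536e+02],
       [-4.42787810e-0
[... 157 characters left out ...]
0.00000000e+00,  0.00000000e+00,  0.00000000e+00,
         1.00000000e+00]])}
top {'camera_matrix': array([[477.16205153,   0.        , 247.17604349],
       [  0.        , 477.16205153, 192.75923862],
       [  0.        ,   0.        ,   1.        ]]), 'distortion': array([-0.19703127,  0.        ,  0.        ,  0.        ,  0.        ]), 'cam_to_world': array([[ 1.97471968e-02,  9.85808398e-01, -1.66708881e-01,
         4.03946885e+02],
       [-9.99746303e-01,  2.12764505e-02,  7.39202712e-03,
        -2.26293725e+01],
       [ 1.08340957e-02,  1.66520616e-01,  9.85978452e-01,
         1.03571490e+03],
       [ 0.00000000e+00,  0.00000000e+00,  0.00000000e+00,
         1.00000000e+00]])}
```

View pics/scene0.png

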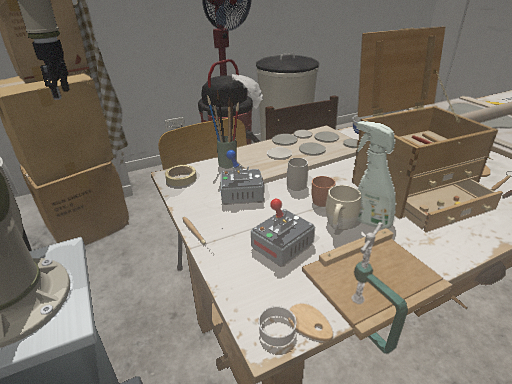

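View pics/top0.png

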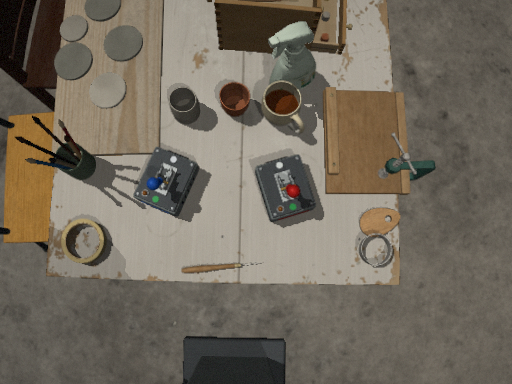

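The scene view shows the red ball at about (276,204) on the right/near box and the blue ball at (231,155). In the top view the red ball is at (293,190), its green dot at (293,207) and its white dot at (281,166). Next I'll measure these.

```bash
cat > h.py <<'E'
import numpy as np, cv2, pickle
def ray(m,uv):
    K=m["camera_matrix"];T=m["cam_to_world"]
    n=cv2.undistortPoints(np.array([[uv]],float),K,m["distortion"])[0,0]
    d=T[:3,:3]@np.array([n[0],-n[1],-1.]); return T[:3,3],d/np.linalg.norm(d)
def onz(m,uv,z):
    o,d=ray(m,uv); return o+d*(z-o[2])/d[2]
def tri(r1,r2):
    (o1,d1),(o2,d2)=r1,r2
    s=np.linalg.lstsq(np.c_[d1,-d2],o2-o1,rcond=None)[0]
    a=o1+s[0]*d1;b=o2+s[1]*d2; return (a+b)/2,np.linalg.norm(a-b)
def blobs(p,kind):
    h=cv2.cvtColor(p,cv2.COLOR_RGB2HSV).astype(int); H,S,V=h[...,0],h[...,1],h[...,2]
    if kind=="red": k=((H<6)|(H>172))&(S>170)&(V>70)
    if kind=="blue": k=(H>105)&(H<130)&(S>140)&(V>60)
    if kind=="green": k=(H>45)&(H<85)&(S>110)&(V>50)
    if kind=="white": k=(S<30)&(V>185)
    n,l,s,c=cv2.connectedComponentsWithStats(k.astype(np.uint8))
    return [(c[i],s[i]) for i in range(1,n) if s[i,4]>=6]
E
python3 - <<'E'
from h import *
for n in("scene","top"):
    p,d,m=pickle.load(open(n+"0.pkl","rb"))
    for k in("red","blue","green","white"):
        for c,s in blobs(p,k):
            if k!="white" or (s[4]<150): print(n,k,c.round(1),s)
    if n=="top": c=p[130:235,120:330]
    else: c=p[140:280,200:330]
    cv2.imwrite(f"pics/{n}0z.png",cv2.resize(c[:,:,::-1],None,fx=3.7 if n=="top" else 4,fy=3.7 if n=="top" else 4,interpolation=cv2.INTER_CUBIC))
E
```

```text
scene blue [230.2 151.6] [227 150   8   4  18]
scene green [224.7 177.6] [223 177   4   2   7]
scene white [243.   78.9] [232  74  24  11 103]
scene white [457.9 100.3] [451  99  15   3  25]
scene white [442.9 104.1] [435 102  14   6  34]
scene white [349.8 132.9] [338 127  21  13 133]
scene white [504.7 134.9] [496 129  16  14 133]
scene white [299.3 130.8] [295 130  11   4  14]
scene white [502.7 148. ] [494 144  18   9  35]
scene white [  0.8 161.3] [  0 157   3   9  18]
scene white [250.1 175.6] [249 173   3   6  14]
scene white [182.1 175.7] [178 175  11   3  19]
scene white [231.8 176.7] [231 174   3   6  15]
scene white [257.  175.6] [255 175   5   3  11]
scene white [505.3 186.1] [494 177  18  18 142]
scene white [294.6 222.4] [294 221   3   4   7]
scene white [373.6 231.1] [367 223  15  14  39]
scene white [271.1 227.9] [269 226   4   5  11]
scene white [276.3 230.4] [274 229   5   4  13]
scene white [363. 234.] [361 232   5   5  13]
scene white [365.2 245. ] [362 241   8   9  20]
scene white [266.  319.5] [265 318   3   4   6]
scene white [285.7 318.8] [284 318   4   3   6]
scene white [317.8 328.4] [315 327   7   3  10]
top red [292.5 190.2] [286 184  14  13 138]
top blue [153.2 182.6] [147 177  16  13 138]
top green [155.3 198.7] [152 196   7   7  33]
top green [292.3 206.3] [289 203   7   7  35]
top white [273.3  39.7] [269  36  10   8  47]
top white [173.1 158.9] [171 157   5   5  22]
top white [279.  164.8] [277 163   5   5  23]
top white [166.4 166.1] [164 164   6   5  17]
top white [160.  190.8] [157 189   7   4  12]
```

```bash
ls pics
```

```text
scene0.png
scene0z.png
top0.png
top0z.png
```

View pics/top0z.png

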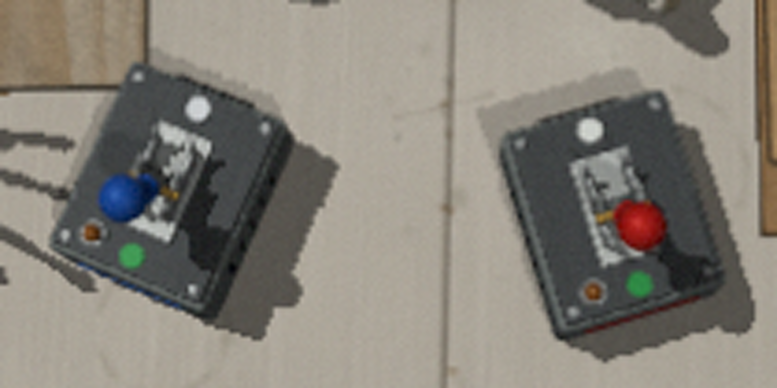

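View pics/scene0z.png

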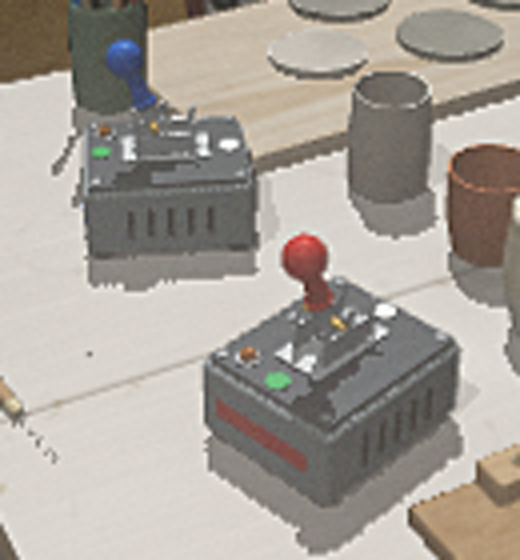

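Run:
```python
from h import *
ps,ds,ms=pickle.load(open("scene0.pkl","rb")); pt,dt,mt=pickle.load(open("top0.pkl","rb"))
def loose(p,roi,kind):
    x0,y0,x1,y1=roi; c=p[y0:y1,x0:x1].astype(int); R,G,B=c[...,0],c[...,1],c[...,2]
    k=(R>1.7*G)&(R>1.7*B)&(R>60) if kind=="r" else (G>1.25*R)&(G>1.2*B)&(G>60)
    n,l,s,ce=cv2.connectedComponentsWithStats(k.astype(np.uint8)); i=1+np.argmax(s[1:,4])
    cn=cv2.findContours((l==i).astype(np.uint8),0,2)[0][0]; e=cv2.minEnclosingCircle(cn)
    return ce[i]+[x0,y0],s[i],np.array(e[0])+[x0,y0],e[1]
a=loose(ps,(262,195,290,214),"r"); b=loose(pt,(280,178,305,200),"r"); print(a,b)
print("ball",tri(ray(ms,a[2]),ray(mt,b[2])),tri(ray(ms,a[0]),ray(mt,b[0])))
g1=loose(ps,(262,228,280,242),"g");g2=loose(pt,(285,200,300,212),"g");print(g1[0],g2[0])
print("green",tri(ray(ms,g1[0]),ray(mt,g2[0])))
wt=(279.2,164.8); ws=(200+385/4,140+311/4)
print("white",tri(ray(ms,ws),ray(mt,wt)))
# depth
for m,d,uv in((mt,dt,g2[0]),(mt,dt,wt),(ms,ds,g1[0]),(mt,dt,b[0]),(ms,ds,a[0])):
    o,r=ray(m,uv); u,v=np.round(uv).astype(int); ax=-m["cam_to_world"][:3,2]
    print((o+r*d[v,u]/(r@ax)).round(1))
for z in(60,62): 
    G,W=onz(mt,g2[0],z),onz(mt,wt,z);print(z,G,W,(G+W)/2,np.degrees(np.arctan2(*(W-G)[1::-1])),np.linalg.norm(W-G))
# box corners (top crop px/3.7)
for c in((502,135),(662,93),(722,285),(558,335)):
    print(onz(mt,(120+c[0]/3.7,130+c[1]/3.7),60).round(1))
```

```text
(array([275.26027397, 202.87671233]), array([ 9,  4, 10,  9, 73], dtype=int32), array([275.5, 203.5]), 5.147915363311768) (array([292.44295302, 190.28187919]), array([  6,   6,  14,  14, 149], dtype=int32), array([292.14999962, 190.14999962]), 7.419332504272461)
ball (array([ 562.94798269, -115.66602932,  132.672284  ]), np.float64(1.3797503341399608)) (array([ 562.24897206, -115.98307168,  134.74133239]), np.float64(1.566327068427041))
[268.91304348 234.56521739] [292.5 206.5]
green (array([ 541.87257132, -124.21949773,   60.23901844]), np.float64(0.4171846210941438))
white (array([630.67099639, -96.27916016,  58.01468472]), np.float64(0.6753862908741505))
[ 542.5 -124.6   57. ]
[629.5 -95.9  61.8]
[ 540.4 -126.5   62.4]
[ 560.7 -114.9  147.7]
[ 555.4 -126.4  142.9]
60 [ 542.10395711 -124.32014285   60.        ] [629.89215897 -95.99237274  60.        ] [ 585.99805804 -110.1562578    60.        ] 17.884013977374302 92.24549281386923
62 [ 541.82076564 -124.11169924   62.        ] [629.42902107 -95.8419948   62.        ] [ 585.62489335 -109.97684702   62.        ] 17.884013977374305 92.05640993246708
[625.1 -46.6  60. ]
[ 651.9 -137.6   60. ]
[ 541.9 -171.6   60. ]
[512.  -79.7  60. ]
```

```bash
cat >> h.py <<'E'
from scipy.spatial.transform import Rotation as Ro
def cmd(pos,R,goal,yawdeg=0):
    # shift in tool axes ; yaw about world z -> rot vector in tool
    s=R.T@(np.array(goal)-pos); rv=Ro.from_matrix(R.T@Ro.from_euler('z',yawdeg,degrees=True).as_matrix()@R).as_rotvec(degrees=True)
    return s.round(1),rv.round(2)
E
python3 - <<'E'
from h import *
R=Ro.from_quat([.147786,.98902,-.00095,-.00012]).as_matrix(); print(R.round(4))
p=np.array([182.7,597.7,203.3])
print("y ang",np.degrees(np.arctan2(R[1,1],R[0,1])))
for g in([430,250,240],[562,-116.5,240]): print(cmd(p,R,g,34.7))
E
```

```text
[[-9.563e-01  2.923e-01 -5.000e-04]
 [ 2.923e-01  9.563e-01 -1.800e-03]
 [-0.000e+00 -1.900e-03 -1.000e+00]]
y ang 73.00272093193213
(array([-338.1, -260.3,  -36.2]), array([ -0.  ,  -0.07, -34.7 ]))
(array([-571.5, -572.2,  -35.6]), array([ -0.  ,  -0.07, -34.7 ]))
```

Request:
servo_tool:
  rows:
    - {"linear":[-170,-130,-37],"rot":[0,0,-17],"fingers":60}
    - {"linear":[-338,-260,-37],"rot":[0,0,-34.7],"fingers":60}
    - {"linear":[-338,-260,-37],"rot":[0,0,-34.7],"fingers":60}
    - {"linear":[-338,-260,-37],"rot":[0,0,-34.7],"fingers":60}
    - {"linear":[-338,-260,-37],"rot":[0,0,-34.7],"fingers":60}
    - {"linear":[-338,-260,-37],"rot":[0,0,-34.7],"fingers":60}
    - {"linear":[-338,-260,-37],"rot":[0,0,-34.7],"fingers":60}
    - {"linear":[-571.5,-572,-36],"rot":[0,0,-34.7],"fingers":60}
    - {"linear":[-571.5,-572,-36],"rot":[0,0,-34.7],"fingers":60}
    - {"linear":[-571.5,-572,-36],"rot":[0,0,-34.7],"fingers":60}

```text
clock: 1.35
eef_pos: [493.7, 71.8, 239.6]
eef_rot: [-0.154, 0.988, 0.0, -0.0]
force: [1.8, 0.3, 0.4]
grip_width: 60.4
```

Request:
servo_tool:
  rows:
    - {"linear":[0,0,0],"rot":[0,0,0],"fingers":60}
    - {"linear":[0,0,0],"rot":[0,0,0],"fingers":60}

```text
clock: 1.6
eef_pos: [493.2, 74.1, 239.4]
eef_rot: [-0.154, 0.988, 0.0, -0.0]
force: [0.5, 1.5, -0.2]
grip_width: 60.2
```

Run:
```python
from plant import get_obs
from h import *
o=get_obs();R=Ro.from_quat(o["eef_rot"]).as_matrix();print(o["clock"],o["eef_pos"],o["joints"],np.degrees(np.arctan2(R[1,1],R[0,1])))
for g in([562.3,-116.9,200],):print(cmd(o["eef_pos"],R,g,0))
```

```text
1.6 [493.15291268  74.13963429 239.44800384] [-0.56888378  0.08907004  0.38520438  1.66100606 -0.03428688  1.39899931
  1.70012577] 107.67553458744356
(array([  -7.9, -203. ,   39.3]), array([0., 0., 0.]))
```

Moving above the ball now, then a check picture.

Request:
servo_tool:
  rows:
    - {"linear":[-8,-60,0],"rot":[0,0,0],"fingers":60}
    - {"linear":[-8,-120,10],"rot":[0,0,0],"fingers":60}
    - {"linear":[-8,-170,30],"rot":[0,0,0],"fingers":60}
    - {"linear":[-8,-203,39],"rot":[0,0,0],"fingers":60}
    - {"linear":[-8,-203,39],"rot":[0,0,0],"fingers":60}
    - {"linear":[-8,-203,39],"rot":[0,0,0],"fingers":60}

```text
clock: 2.35
eef_pos: [563.1, -114.7, 200.6]
eef_rot: [-0.155, 0.988, 0.001, -0.0]
force: [0.1, 1.4, 1.0]
grip_width: 60.1
```

Run:
```python
from plant import get_obs,cams
from h import *
o=get_obs();R=Ro.from_quat(o["eef_rot"]).as_matrix();print(o["clock"],o["eef_pos"],o["joints"])
for n,roi in(("scene",(220,110,350,270)),("top",(240,130,350,230))):
    p,d=cams.snapshot(n);x0,y0,x1,y1=roi
    cv2.imwrite(f"pics/{n}1z.png",cv2.resize(p[y0:y1,x0:x1,::-1],None,fx=3.7,fy=3.7,interpolation=cv2.INTER_CUBIC))
```

```text
2.35 [ 563.06513033 -114.73480287  200.55084434] [-0.27997898  0.29738734  0.53840288  1.53805    -0.15541322  1.34970123
  2.15589441]
```

View pics/scene1z.png

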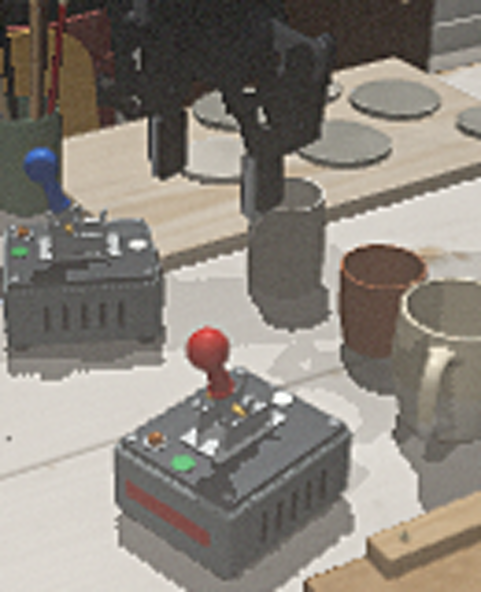

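View pics/top1z.png

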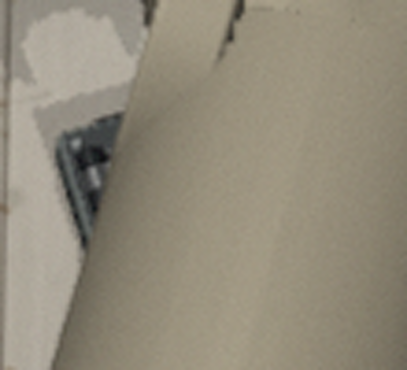

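Run:
```python
from h import *
ms=pickle.load(open("scene0.pkl","rb"))[2]; mt=pickle.load(open("top0.pkl","rb"))[2]
s=(276.,203.9)
c,si=np.cos(np.radians(17.7)),np.sin(np.radians(17.7))
for t in((292.15,190.15),(120+640/3.7-.37,130+224/3.7-.37)):
    b,e=tri(ray(ms,s),ray(mt,t)); v=b-[586,-110.1,64]; print(t,b,e,"along",v[0]*c+v[1]*si,"lat",-v[0]*si+v[1]*c,"z",v[2])
    print(onz(mt,t,133.5))
```

```text
(292.15, 190.15) [ 563.56634336 -115.95461476  131.48282612] 0.5164356012291018 along -23.151677009992046 lat 1.2431073266399224 z 67.48282612034319
[ 563.45362052 -115.84583163  133.5       ]
(292.60297297297296, 190.17054054054054) [ 563.30009695 -116.71370763  132.06459774] 0.8177889605272352 along -23.636109039498148 lat 0.600896498175584 z 68.06459773720289
[ 563.43261584 -116.72177362  133.5       ]
```

Request:
servo_tool:
  rows:
    - {"linear":[0.5,-1.5,40],"rot":[0,0,0],"fingers":60}
    - {"linear":[0.5,-1.5,70],"rot":[0,0,0],"fingers":60}
    - {"linear":[0.5,-1.5,86],"rot":[0,0,0],"fingers":60}
    - {"linear":[0.5,-1.5,86],"rot":[0,0,0],"fingers":60}
    - {"linear":[0.5,-1.5,86],"rot":[0,0,0],"fingers":60}
    - {"linear":[0.5,-1.5,86],"rot":[0,0,0],"fingers":60}

```text
clock: 3.2
eef_pos: [563.6, -118.9, 116.1]
eef_rot: [-0.154, 0.988, -0.0, 0.001]
force: [-1.1, -0.3, 1.1]
grip_width: 60.3
```

Run:
```python
from plant import get_obs,cams
from h import *
o=get_obs();print(o["clock"],o["eef_pos"],o["eef_rot"])
for n,roi in(("scene",(220,130,340,270)),):
    p,d=cams.snapshot(n);x0,y0,x1,y1=roi
    cv2.imwrite(f"pics/{n}2z.png",cv2.resize(p[y0:y1,x0:x1,::-1],None,fx=4,fy=4,interpolation=cv2.INTER_CUBIC))
print(get_obs()["eef_pos"])
```

```text
3.2 [ 563.64312684 -118.88731236  116.14681357] [-1.53846125e-01  9.88094215e-01 -2.52193906e-04  1.06189565e-03]
[ 563.450891   -118.87504042  115.8950997 ]
```

View pics/scene2z.png

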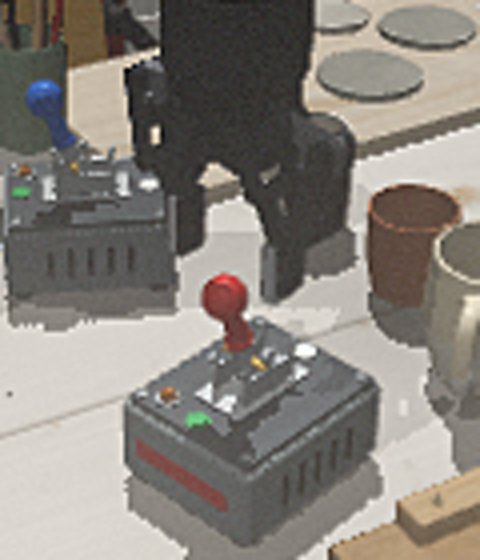

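Run:
```python
from h import *
ms=pickle.load(open("scene0.pkl","rb"))[2]
def proj(m,P):
    q=np.linalg.inv(m["cam_to_world"])@np.r_[P,1.]; q=np.array([q[0],-q[1],-q[2]])
    return cv2.projectPoints(q[None],np.zeros(3),np.zeros(3),m["camera_matrix"],m["distortion"])[0].ravel()
ty=np.array([-.304,.953,0])
for n,P in(("tcp",[563.4,-118.9,116]),("ball",[563,-116.7,132.5])):print(n,(proj(ms,np.array(P))-[220,130])*4+1.5)
for s in(-30,30):
  for z in(116,126,140):print(s,z,(proj(ms,np.array([563.4,-118.9,z])+s*ty)-[220,130])*4+1.5)
```

```text
tcp [227.92463838 323.13732015]
ball [225.75145507 296.4016679 ]
-30 116 [269.05416195 345.89089707]
-30 126 [269.63327171 330.65701579]
-30 140 [270.45690852 308.96052482]
30 116 [188.70086788 301.4368568 ]
30 126 [188.70625953 286.61251271]
30 140 [188.71352991 265.51727395]
```

Run:
```python
from plant import get_obs,cams
from h import *
p,d=cams.snapshot("scene");m=cams.camera_model("scene");pickle.dump((p,d,m),open("s3.pkl","wb"))
print(get_obs()["eef_pos"],get_obs()["clock"])
def P(u,v):
    o,r=ray(m,(u,v));ax=-m["cam_to_world"][:3,2];return (o+r*d[v,u]/(r@ax)).round(0)
for u in(266,267,284,287,289,292):
    for v in range(188,208,2): print(u,v,p[v,u],P(u,v))
```

```text
[ 563.32748044 -118.90184303  115.68201724] 3.3
266 188 [66 66 59] [551. -93. 163.]
266 190 [66 63 60] [551. -94. 159.]
266 192 [55 52 51] [551. -93. 153.]
266 194 [150 146 141] [659. 112.  -1.]
266 196 [199 192 188] [653. 100.   1.]
266 198 [197 193 185] [647.  90.   2.]
266 200 [197 192 185] [642.  79.   3.]
266 202 [196 192 185] [639.  75.  -1.]
266 204 [197 192 185] [634.  65.   0.]
266 206 [198 193 185] [628.  53.   2.]
267 188 [68 66 61] [554. -92. 162.]
267 190 [61 55 55] [554. -92. 157.]
267 192 [67 64 60] [553. -93. 152.]
267 194 [207 204 196] [662. 111.  -1.]
267 196 [194 191 185] [657. 101.  -0.]
267 198 [196 191 185] [653.  93.  -2.]
267 200 [195 190 185] [645.  80.   1.]
267 202 [194 189 183] [642.  73.  -1.]
267 204 [195 191 184] [636.  63.   0.]
267 206 [195 191 184] [633.  56.  -1.]
284 188 [194 191 182] [723. 116.  -1.]
284 190 [201 197 189] [716. 103.   2.]
284 192 [198 191 184] [711.  96.  -0.]
284 194 [199 195 187] [706.  87.  -0.]
284 196 [202 199 192] [700.  76.   0.]
284 198 [198 194 186] [694.  67.   1.]
284 200 [199 194 187] [689.  58.   1.]
284 202 [201 196 
[... 590 characters left out ...]
89 192 [66 68 64] [ 569. -158.  184.]
289 194 [65 64 62] [ 569. -157.  179.]
289 196 [68 66 61] [ 568. -159.  175.]
289 198 [70 69 67] [ 569. -158.  169.]
289 200 [62 61 58] [ 568. -160.  166.]
289 202 [64 60 57] [ 569. -160.  161.]
289 204 [82 83 83] [ 571. -157.  153.]
289 206 [170 166 160] [687.  27.  -1.]
292 188 [63 61 59] [ 571. -165.  196.]
292 190 [61 59 59] [ 571. -166.  192.]
292 192 [72 68 69] [ 572. -164.  186.]
292 194 [65 64 61] [ 573. -163.  181.]
292 196 [65 62 60] [ 572. -164.  177.]
292 198 [64 65 59] [ 573. -164.  172.]
292 200 [68 64 61] [ 574. -162.  165.]
292 202 [53 51 51] [ 574. -162.  161.]
292 204 [170 167 161] [698.  28.   2.]
292 206 [198 195 188] [693.  21.   1.]
```

Run:
```python
from h import *
p,d,m=pickle.load(open("scene0.pkl","rb"))
def P(u,v):
    o,r=ray(m,(u,v));ax=-m["cam_to_world"][:3,2];return (o+r*d[v,u]/(r@ax)).round(0)
print([P(u,v) for u,v in ((56,94),(55,92),(56,96),(68,88),(66,90),(47,85))])
x=p[50:110,20:90];cv2.imwrite("pics/s0g.png",cv2.resize(x[:,:,::-1],None,fx=8,fy=8,interpolation=cv2.INTER_CUBIC))
p,d,m=pickle.load(open("s3.pkl","rb"))
x=p[150:230,240:320];cv2.imwrite("pics/s3g.png",cv2.resize(x[:,:,::-1],None,fx=7,fy=7,interpolation=cv2.INTER_NEAREST))
from plant import get_obs;o=get_obs();print(o["joints"],o["force"])
```

```text
[array([171., 540., 262.]), array([170., 542., 267.]), array([169., 542., 255.]), array([205., 633., 252.]), array([197., 641., 244.]), array([156., 527., 294.])]
[-0.26107525  0.3616531   0.52436279  1.65556199 -0.19344659  1.17484589
  2.18957271] [ 0.62986281  0.58684134 -0.7822804 ]
```

View pics/s3g.png

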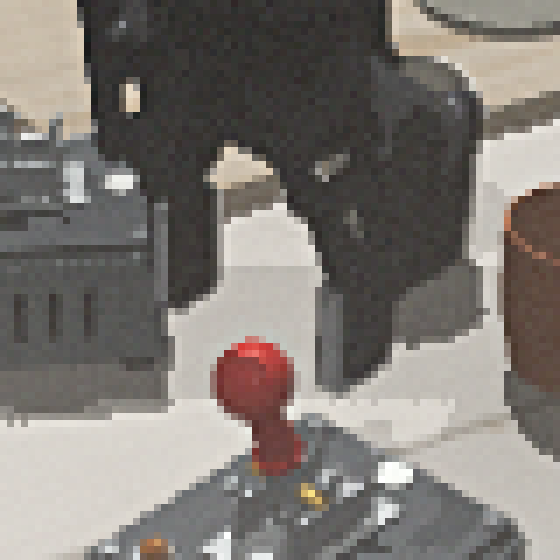

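View pics/s0g.png

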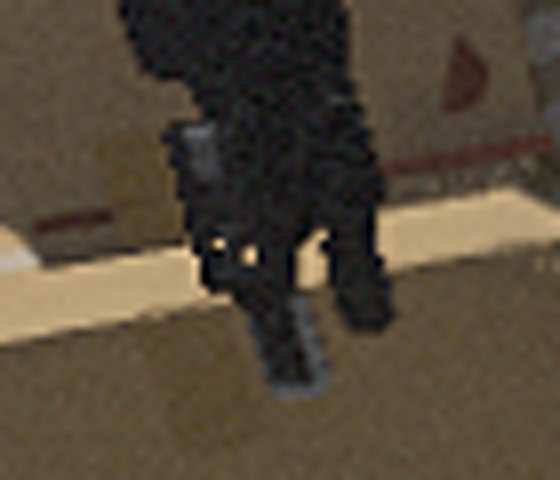

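The fingertips look about 30 mm above the ball: row ~205 on the near finger, and depth puts the tips at z≈150. The TCP reading says 116. I'll check this by partly closing, still wider than the ball, and measuring the tips again.

Request:
servo_tool:
  rows:
    - {"linear":[0,0,0],"rot":[0,0,0],"fingers":34}
    - {"linear":[0,0,0],"rot":[0,0,0],"fingers":34}
    - {"linear":[0,0,0],"rot":[0,0,0],"fingers":34}

```text
clock: 3.68
eef_pos: [562.8, -118.8, 114.8]
eef_rot: [-0.154, 0.988, -0.0, -0.0]
force: [-1.1, -0.8, 0.1]
grip_width: 34.3
```

Run:
```python
from plant import get_obs,cams
from h import *
for n in("scene","top"):
    p,d=cams.snapshot(n);m=cams.camera_model(n);pickle.dump((p,d,m),open(n+"4.pkl","wb"))
    if n=="scene":
        x=p[150:230,240:320];cv2.imwrite("pics/s4g.png",cv2.resize(x[:,:,::-1],None,fx=7,fy=7,interpolation=cv2.INTER_NEAREST))
        ax=-m["cam_to_world"][:3,2]
        for u in range(262,294,2):
            # lowest dark pixel near gripper
            for v in range(212,180,-1):
                o,r=ray(m,(u,v));q=o+r*d[v,u]/(r@ax)
                if p[v,u].max()<125 and q[2]>105 and d[v,u]>0: print(u,v,p[v,u],q.round(0));break
o=get_obs();print(o["clock"],o["eef_pos"],o["grip_width"])
```

```text
264 181 [59 56 55] [544. -97. 185.]
266 194 [89 89 89] [ 547. -101.  153.]
268 198 [107 106 103] [ 549. -106.  145.]
270 197 [73 70 66] [ 554. -106.  147.]
272 208 [105  74  68] [ 550. -122.  129.]
274 209 [111  83  76] [ 552. -128.  129.]
276 212 [92 52 49] [ 563. -118.  111.]
278 212 [104  62  57] [ 565. -122.  113.]
280 212 [101  65  54] [ 570. -123.  112.]
282 205 [106 109 104] [ 561. -146.  148.]
284 205 [121 118 113] [ 567. -143.  144.]
286 203 [58 54 56] [ 567. -151.  153.]
288 202 [79 75 72] [ 573. -148.  153.]
290 200 [120 115 112] [ 577. -149.  157.]
292 191 [65 63 59] [ 567. -171.  194.]
3.775 [ 562.73572247 -118.80010924  114.76292123] 34.02919354682318
```

View pics/s4g.png

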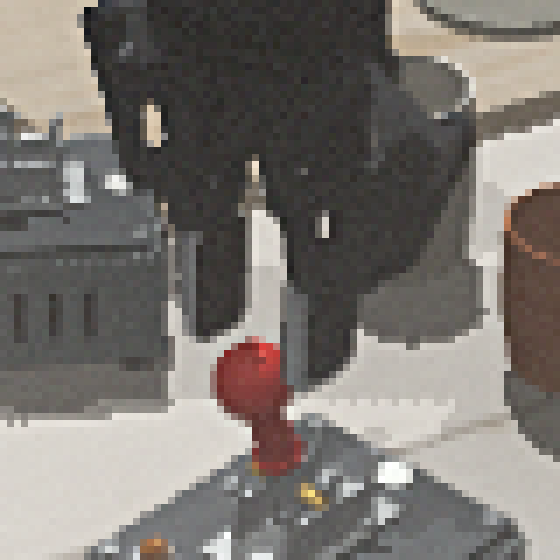

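Tips now measure z≈146 at 34 mm opening, with the TCP reading 115. The image also puts the fingers about 4 mm to the −y side of the ball. I'll shift sideways and close to 22 at this height: stopping at 26 would mean the ball is between the pads.

Request:
servo_tool:
  rows:
    - {"linear":[0.5,3.5,0],"rot":[0,0,0],"fingers":34}
    - {"linear":[0.5,3.5,0],"rot":[0,0,0],"fingers":22}
    - {"linear":[0.5,3.5,0],"rot":[0,0,0],"fingers":22}
    - {"linear":[0.5,3.5,0],"rot":[0,0,0],"fingers":22}

```text
clock: 4.28
eef_pos: [561.2, -115.6, 114.8]
eef_rot: [-0.154, 0.988, -0.0, -0.0]
force: [0.9, 0.1, 0.5]
grip_width: 22.1
```

Run:
```python
from plant import get_obs,cams
from h import *
n="scene";p,d=cams.snapshot(n);m=cams.camera_model(n);pickle.dump((p,d,m),open(n+"5.pkl","wb"))
x=p[150:230,240:320];cv2.imwrite("pics/s5g.png",cv2.resize(x[:,:,::-1],None,fx=7,fy=7,interpolation=cv2.INTER_NEAREST))
o=get_obs();print(o["clock"],o["eef_pos"],o["grip_width"],o["force"])
```

```text
4.325 [ 561.25341403 -115.62080855  114.815434  ] 22.14818675643341 [ 0.06516228  0.63599646 -0.39058575]
```

View pics/s5g.png

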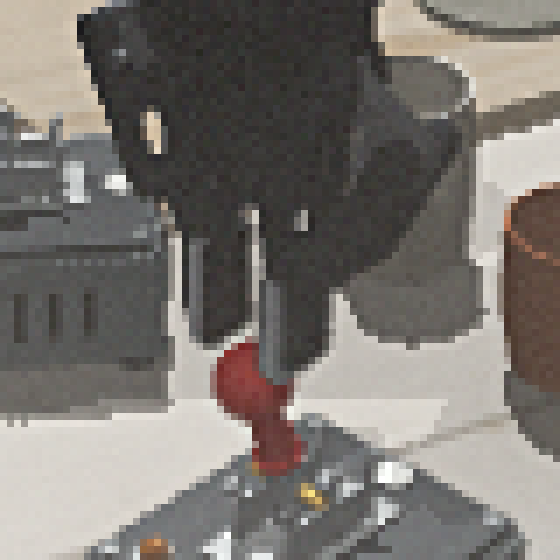

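Closing to 22 met nothing, so the real fingertips are about 29 mm above the reported TCP. I'll go by the images, and measure the fingertips' xy before descending.

Run:
```python
from h import *
p,d,m=pickle.load(open("scene5.pkl","rb"));ax=-m["cam_to_world"][:3,2]
c,s=np.cos(np.radians(17.7)),np.sin(np.radians(17.7))
for v in(188,192,196,198,200,202):
  for u in range(264,290):
    o,r=ray(m,(u,v));q=o+r*d[v,u]/(r@ax)
    if p[v,u].max()<140 and q[2]>130: 
        w=q-[563,-116.7,0]; print(u,v,p[v,u].mean().round(),"box x %.0f y %.0f z %.0f"%(w[0]*c+w[1]*s,-w[0]*s+w[1]*c,q[2]))
```

```text
266 188 50.0 box x -8 y 23 z 166
267 188 113.0 box x -13 y 14 z 172
268 188 93.0 box x -13 y 12 z 173
269 188 60.0 box x -9 y 12 z 171
270 188 55.0 box x -9 y 10 z 172
271 188 60.0 box x -7 y 9 z 172
272 188 55.0 box x -3 y 10 z 170
273 188 51.0 box x 1 y 10 z 168
274 188 49.0 box x 4 y 11 z 166
275 188 77.0 box x 6 y 9 z 166
278 188 46.0 box x -15 y -18 z 187
279 188 62.0 box x -14 y -20 z 187
280 188 62.0 box x -13 y -22 z 187
281 188 53.0 box x -14 y -26 z 190
282 188 60.0 box x -12 y -26 z 189
283 188 62.0 box x -8 y -25 z 187
284 188 65.0 box x -12 y -32 z 192
285 188 59.0 box x -15 y -37 z 195
286 188 57.0 box x -14 y -39 z 196
287 188 56.0 box x -13 y -41 z 196
288 188 59.0 box x -12 y -43 z 196
289 188 54.0 box x -13 y -46 z 198
266 192 46.0 box x -9 y 22 z 157
267 192 112.0 box x -13 y 15 z 162
268 192 93.0 box x -13 y 12 z 163
269 192 52.0 box x -9 y 13 z 161
270 192 60.0 box x -7 y 12 z 160
271 192 60.0 box x -5 y 11 z 160
272 192 55.0 box x -1 y 11 z 158
273 192 58.0 box x 2 y 12 z 156
274 192 48.0 box x 3 y 10 z 157
275 192 82.0 box x 7 y 10 z 155
277 192 75.0 box x -12 
[... 1585 characters left out ...]
-12 y -14 z 154
278 200 113.0 box x -12 y -17 z 156
279 200 93.0 box x -11 y -18 z 156
280 200 71.0 box x -9 y -19 z 155
281 200 58.0 box x -8 y -21 z 156
282 200 57.0 box x -7 y -23 z 157
283 200 59.0 box x -7 y -26 z 157
284 200 53.0 box x -3 y -25 z 155
285 200 66.0 box x 0 y -25 z 154
286 200 125.0 box x 7 y -22 z 149
271 202 66.0 box x -12 y 4 z 141
272 202 86.0 box x -13 y 0 z 143
273 202 88.0 box x -11 y -1 z 143
276 202 83.0 box x -7 y -6 z 144
277 202 101.0 box x -12 y -14 z 149
278 202 112.0 box x -12 y -16 z 150
279 202 96.0 box x -10 y -17 z 150
280 202 73.0 box x -8 y -18 z 149
281 202 58.0 box x -10 y -23 z 152
282 202 67.0 box x -7 y -23 z 151
283 202 98.0 box x -6 y -25 z 151
```

Request:
servo_tool:
  rows:
    - {"linear":[-1,1.2,0],"rot":[0,0,0],"fingers":50}
    - {"linear":[-1,1.2,0],"rot":[0,0,0],"fingers":50}
    - {"linear":[-1,1.2,10],"rot":[0,0,0],"fingers":50}
    - {"linear":[-1,1.2,22],"rot":[0,0,0],"fingers":50}
    - {"linear":[-1,1.2,29],"rot":[0,0,0],"fingers":50}
    - {"linear":[-1,1.2,29],"rot":[0,0,0],"fingers":50}
    - {"linear":[-1,1.2,29],"rot":[0,0,0],"fingers":50}

```text
clock: 5.2
eef_pos: [562.0, -114.3, 86.0]
eef_rot: [-0.154, 0.988, -0.0, 0.0]
force: [0.3, 0.6, -0.2]
grip_width: 50.1
```

Run:
```python
from plant import get_obs,cams
from h import *
n="scene";p,d=cams.snapshot(n);m=cams.camera_model(n);pickle.dump((p,d,m),open(n+"6.pkl","wb"))
x=p[150:230,240:320];cv2.imwrite("pics/s6g.png",cv2.resize(x[:,:,::-1],None,fx=7,fy=7,interpolation=cv2.INTER_NEAREST))
o=get_obs();print(o["clock"],o["eef_pos"],o["grip_width"],o["force"])
```

```text
5.25 [ 562.09619175 -114.27531015   86.14487307] 50.20533279030609 [-0.48581306 -0.72461238  0.20581045]
```

View pics/s6g.png

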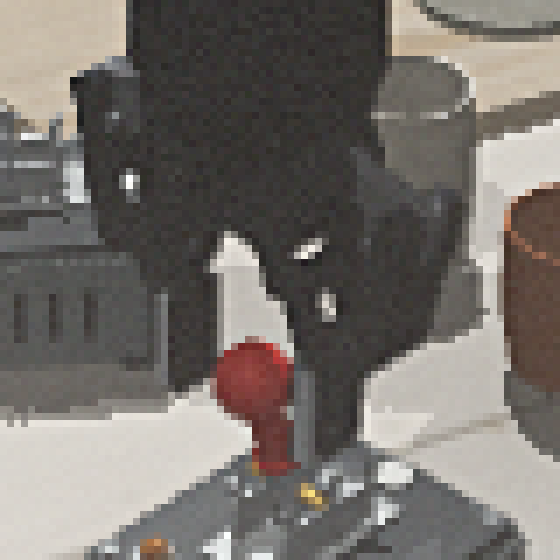

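The ball (column ~253) now sits between the fingers (inner edges 217 and 295), with the tips about 16 mm below its centre. Closing.

Request:
servo_tool:
  rows:
    - {"linear":[0,0,0],"rot":[0,0,0],"fingers":22}
    - {"linear":[0,0,0],"rot":[0,0,0],"fingers":20}
    - {"linear":[0,0,0],"rot":[0,0,0],"fingers":20}
    - {"linear":[0,0,0],"rot":[0,0,0],"fingers":20}
    - {"linear":[0,0,0],"rot":[0,0,0],"fingers":20}

```text
clock: 5.88
eef_pos: [562.3, -115.6, 86.6]
eef_rot: [-0.153, 0.988, -0.001, 0.001]
force: [-0.1, -5.5, 4.8]
grip_width: 23.4
```

Run:
```python
from plant import get_obs,cams
from h import *
n="scene";p,d=cams.snapshot(n);m=cams.camera_model(n);pickle.dump((p,d,m),open(n+"7.pkl","wb"))
x=p[150:230,240:320];cv2.imwrite("pics/s7g.png",cv2.resize(x[:,:,::-1],None,fx=7,fy=7,interpolation=cv2.INTER_NEAREST))
o=get_obs();print(o["clock"],o["eef_pos"],o["grip_width"],o["force"])
```

```text
5.925 [ 562.30869362 -115.53960265   86.60260974] 22.745138514168634 [ 0.10327044 -5.93042876  4.49538132]
```

View pics/s7g.png

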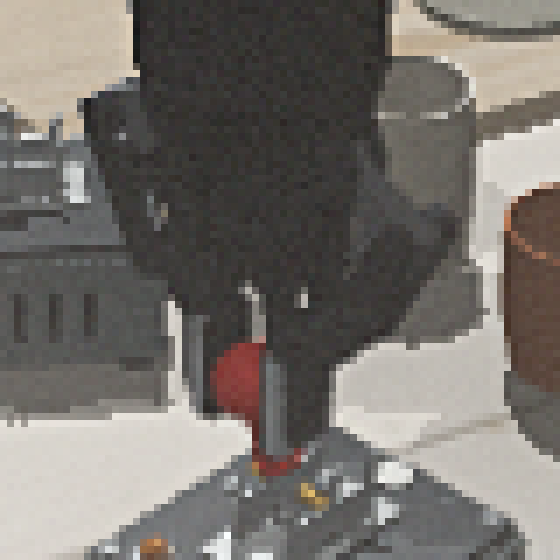

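Gripped: width is ~23 mm and the ball is held. Now pulling straight out along the bat axis.

Request:
servo_tool:
  rows:
    - {"linear":[1.4,0,-4],"rot":[0,0,0],"fingers":18}
    - {"linear":[2.8,0,-8],"rot":[0,0,0],"fingers":18}
    - {"linear":[4.3,0,-12],"rot":[0,0,0],"fingers":18}
    - {"linear":[5.3,0,-15],"rot":[0,0,0],"fingers":18}
    - {"linear":[5.3,0,-15],"rot":[0,0,0],"fingers":18}
    - {"linear":[5.3,0,-15],"rot":[0,0,0],"fingers":18}

```text
clock: 6.68
eef_pos: [557.1, -116.8, 100.5]
eef_rot: [-0.153, 0.988, -0.001, 0.0]
force: [3.5, -5.7, -4.2]
grip_width: 23.1
```

Run:
```python
from plant import get_obs,cams
from h import *
n="scene";p,d=cams.snapshot(n);m=cams.camera_model(n);pickle.dump((p,d,m),open(n+"8.pkl","wb"))
x=p[150:230,240:320];cv2.imwrite("pics/s8g.png",cv2.resize(x[:,:,::-1],None,fx=7,fy=7,interpolation=cv2.INTER_NEAREST))
o=get_obs();print(o["clock"],o["eef_pos"],o["grip_width"],o["force"])
```

```text
6.725 [ 557.10533291 -116.78830187  100.49734368] 22.932078103733833 [ 3.19452173 -6.61520397 -3.66699693]
```

View pics/s8g.png

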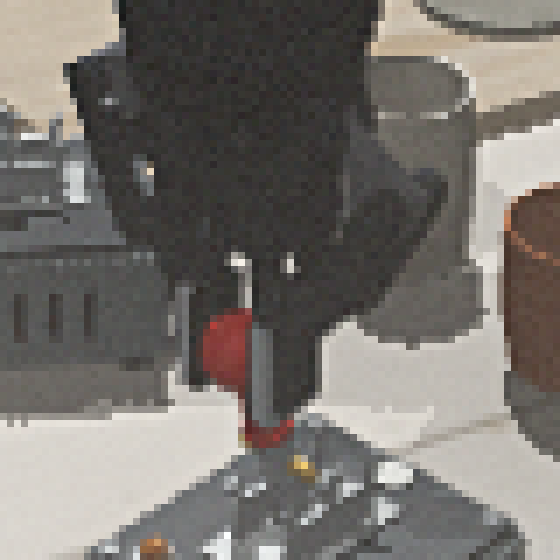

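The ball and the amber pin rose together, the ball's top edge going from row 343 to 310. Force z is −4 N, so the bat is out about 15 mm. Now swinging on an 89 mm arc about the hinge.

Request:
servo_tool:
  rows:
    - {"linear":[-6,0,-2],"rot":[0,0,0],"fingers":18}
    - {"linear":[-12.8,0,-3.6],"rot":[0,0,0],"fingers":18}
    - {"linear":[-19.4,0,-4.7],"rot":[0,0,0],"fingers":18}
    - {"linear":[-26.1,0,-5.3],"rot":[0,0,0],"fingers":18}
    - {"linear":[-33,0,-5.3],"rot":[0,0,0],"fingers":18}
    - {"linear":[-39.4,0,-5],"rot":[0,0,0],"fingers":18}
    - {"linear":[-45,0,-4.2],"rot":[0,0,0],"fingers":18}
    - {"linear":[-50,0,-3.2],"rot":[0,0,0],"fingers":18}
    - {"linear":[-56,0,-1.6],"rot":[0,0,0],"fingers":18}
    - {"linear":[-62,0,0.4],"rot":[0,0,0],"fingers":18}

```text
clock: 7.98
eef_pos: [616.3, -96.4, 100.4]
eef_rot: [-0.154, 0.988, 0.0, 0.0]
force: [-0.1, 0.0, 0.1]
grip_width: 18.0
```

Run:
```python
from plant import get_obs,cams
from h import *
n="scene";p,d=cams.snapshot(n);m=cams.camera_model(n);pickle.dump((p,d,m),open(n+"9.pkl","wb"))
x=p[150:230,240:320];cv2.imwrite("pics/s9g.png",cv2.resize(x[:,:,::-1],None,fx=7,fy=7,interpolation=cv2.INTER_NEAREST))
o=get_obs();print(o["clock"],o["eef_pos"],o["grip_width"],o["force"])
```

```text
8.025 [616.69621988 -95.94761754  99.96275246] 18.365640086496807 [ 0.52111291  0.45127515 -0.36151016]
```

View pics/s9g.png

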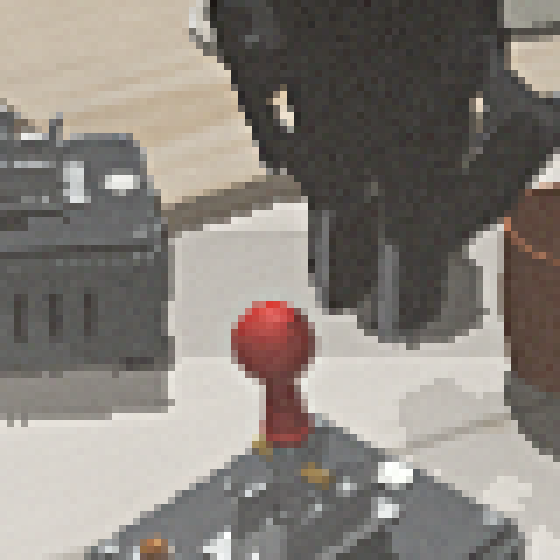

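The ball slipped out during the swing: width fell to 18 and the force is zero. The bat now stands at about (272,343) in the crop, apparently partway over. I'll work out its angle and extension by casting rays onto the swing plane.

```bash
cat >> h.py <<'E'
C0=np.array([586,-110.1,64.]);c_,s_=np.cos(np.radians(17.7)),np.sin(np.radians(17.7))
def plane(m,uv,lat=0.7):
    o,r=ray(m,uv);n=np.array([-s_,c_,0]);t=(lat-(o-C0)@n)/(r@n);q=o+t*r-C0
    a,z=q[0]*c_+q[1]*s_,q[2];return np.round([a,z,np.hypot(a,z),np.arctan2(a,z)],2)
def ball(p,roi=(262,185,310,225)):
    x0,y0,x1,y1=roi;c=p[y0:y1,x0:x1].astype(int);R,G,B=c[...,0],c[...,1],c[...,2]
    k=((R>1.5*G)&(R>1.5*B)&(R>70)).astype(np.uint8)
    k=cv2.morphologyEx(k,cv2.MORPH_OPEN,np.ones((7,7),np.uint8))
    n,l,s,ce=cv2.connectedComponentsWithStats(k);i=1+np.argmax(s[1:,4]);return s[i],np.array([s[i,0]+s[i,2]/2-.5+x0,s[i,1]+s[i,3]/2-.5+y0])
E
python3 - <<'E'
from h import *
from plant import cams
for f in("scene0","s3","scene9"):
    p,d,m=pickle.load(open(f+".pkl","rb"));s,c=ball(p);print(f,s,c,plane(m,c))
p,d=cams.snapshot("top");cv2.imwrite("pics/t9.png",p[:,:,::-1])
p,d,m=pickle.load(open("scene8.pkl","rb"))
# s8: left/top edges -> centre
for q in((240+(202+40)/7-.5,150+(310+41)/7-.5),):print("s8",plane(m,q))
for q in((240+(212+40)/7-.5,150+(343+41)/7-.5),):print("s7",plane(m,q))
E
```

```text
scene0 [10 15  8  9 71] [275.5 204. ] [-25.71  68.65  73.31  -0.36]
s3 [10 15  8  9 71] [275.5 204. ] [-25.71  68.65  73.31  -0.36]
scene9 [12  9  9  9 78] [278. 198.] [-18.05  80.61  82.61  -0.22]
s8 [-30.44  82.22  87.67  -0.35]
s7 [-25.69  67.71  72.42  -0.36]
```

View pics/t9.png

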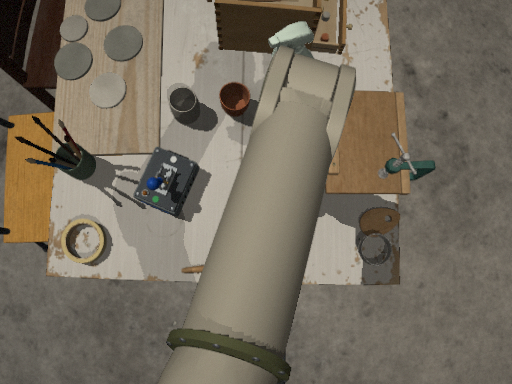

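Request:
servo_tool:
  rows:
    - {"linear":[0,-2.2,0],"rot":[0,0,0],"fingers":60}
    - {"linear":[0,-2.2,0],"rot":[0,0,0],"fingers":60}
    - {"linear":[0,-2.2,0],"rot":[0,0,0],"fingers":60}
    - {"linear":[15,-2.2,1],"rot":[0,0,0],"fingers":60}
    - {"linear":[35,-2.2,2],"rot":[0,0,0],"fingers":60}
    - {"linear":[52.5,-2.2,2.5],"rot":[0,0,0],"fingers":60}
    - {"linear":[52.5,-2.2,2.5],"rot":[0,0,0],"fingers":40}
    - {"linear":[52.5,-2.2,2.5],"rot":[0,0,0],"fingers":40}

```text
clock: 9.07
eef_pos: [567.2, -114.4, 98.2]
eef_rot: [-0.154, 0.988, 0.0, 0.0]
force: [-0.0, 0.3, -0.2]
grip_width: 39.9
```

```bash
cat > look.py <<'E'
from plant import get_obs,cams
from h import *
import sys
k=sys.argv[1];p,d=cams.snapshot("scene");m=cams.camera_model("scene");pickle.dump((p,d,m),open(f"scene{k}.pkl","wb"))
x=p[150:230,240:320];cv2.imwrite(f"pics/s{k}g.png",cv2.resize(x[:,:,::-1],None,fx=7,fy=7,interpolation=cv2.INTER_NEAREST))
o=get_obs();v=o["eef_pos"]-[586,-110.1,0]
print(o["clock"],o["eef_pos"].round(1),"along %.1f lat %.1f"%(v[0]*c_+v[1]*s_,-v[0]*s_+v[1]*c_),o["grip_width"],o["force"].round(1))
try:
    s,c=ball(p);print("ball",s,c,plane(m,c))
except Exception as e:print("ball?",e)
E
python3 look.py 10
```

```text
9.125 [ 567.3 -114.4   98.1] along -19.1 lat 1.6 39.88796803504134 [ 0.5 -1.   0. ]
ball [12 10  8  8 63] [277.5 198.5] [-19.62  80.06  82.43  -0.24]
```

View pics/s10g.png

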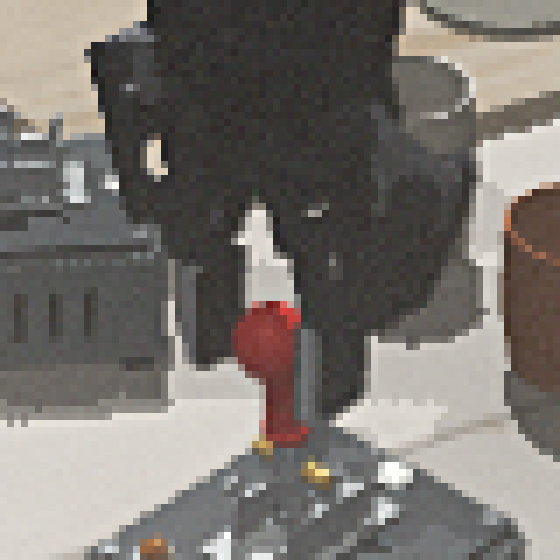

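Request:
servo_tool:
  rows:
    - {"linear":[0,0,0],"rot":[0,0,0],"fingers":0}
    - {"linear":[0,0,0],"rot":[0,0,0],"fingers":0}
    - {"linear":[0,0,0],"rot":[0,0,0],"fingers":0}
    - {"linear":[0,0,0],"rot":[0,0,0],"fingers":0}

```text
clock: 9.62
eef_pos: [566.7, -115.1, 98.0]
eef_rot: [-0.154, 0.988, -0.0, 0.0]
force: [0.7, -1.8, 1.9]
grip_width: 22.7
```

```bash
python3 look.py 11
python3 - <<'E'
from h import *
p,d,m=pickle.load(open("scene11.pkl","rb"));ax=-m["cam_to_world"][:3,2]
for v in(191,194,197,200,203,206):
  L=[]
  for u in range(264,296):
    o,r=ray(m,(u,v));q=o+r*d[v,u]/(r@ax)
    if q[2]>110: 
        w=q-C0; L.append("%d%s:%.0f,%.0f,%.0f"%(u,"R" if p[v,u,0]>1.5*p[v,u,1] else "",w[0]*c_+w[1]*s_,-w[0]*s_+w[1]*c_,q[2]))
  print(v," ".join(L))
E
```

```text
9.675 [ 566.7 -115.1   98. ] along -19.9 lat 1.1 23.057347484125483 [ 1.9 -1.3  1.7]
ball? attempt to get argmax of an empty sequence
191 268:-27,22,157 269:-29,17,160 270:-30,13,162 271:-29,11,163 272:-28,10,163 273:-25,9,162 274:-21,10,159 275:-18,10,158 276:-15,10,157 277:-10,12,154 279:-31,-14,175 280:-32,-17,177 281:-31,-19,177 282:-30,-21,178 283:-33,-26,181 284:-30,-26,179 285:-27,-27,179 286:-26,-28,179 287:-32,-36,185 288:-31,-38,185 289:-32,-41,187 290:-31,-43,187 291:-33,-47,190 292:-30,-47,189 293:-32,-51,192 294:-28,-50,189 295:-17,-44,182
194 268:-27,22,150 269:-30,16,153 270:-31,13,155 271:-29,12,155 272:-26,11,154 273:-22,12,152 274:-22,9,153 275R:-20,7,153 276R:-21,4,155 277R:-19,3,154 278R:-19,0,155 279R:-18,-2,156 280:-32,-18,170 281:-33,-21,171 282:-33,-24,173 283:-32,-26,173 284:-30,-26,172 285:-28,-27,172 286:-31,-32,175 287:-32,-37,178 288:-33,-40,180 289:-31,-40,179 290:-32,-44,181 291:-31,-46,182 292:-32,-49,183 293:-493,-429,564 294:-19,-43,175
197 268:-26,23,141 269:-31,16,146 270:-30,14,147 271:-29,11,148 272:-26,11,146 273R:-27,8,148 274R:-29,3,151 275R:-
[... 367 characters left out ...]
-28,-6,147 278R:-27,-8,148 279:-30,-13,151 280:-31,-17,153 281:-31,-20,155 282:-26,-18,152 283:-25,-20,152 284:-26,-23,154 285:-25,-25,155 286:-22,-25,153 287:-18,-25,151 288:-18,-27,152 289:-14,-27,150
203 269:-32,15,132 270:-31,12,132 271:-30,10,133 272:-26,11,131 273:-24,10,130 274:-19,11,127 275R:-30,-2,138 276R:-30,-4,139 277R:-29,-6,140 278R:-29,-9,142 279:-30,-13,144 280:-30,-16,146 281:-31,-20,148 282:-27,-19,145 283:-26,-21,146 284:-25,-23,147 285:-24,-25,147 286:-23,-27,147 287:-20,-27,145 288:-16,-26,143
206 278R:-20,-1,125 279:-29,-13,135 280:-32,-18,140 281:-30,-19,139 282:-28,-20,139 283:-26,-22,139 284:-26,-24,139 285:-26,-27,141 286:-23,-27,139 287:-17,-25,135 288:-14,-25,134
```

View pics/s11g.png

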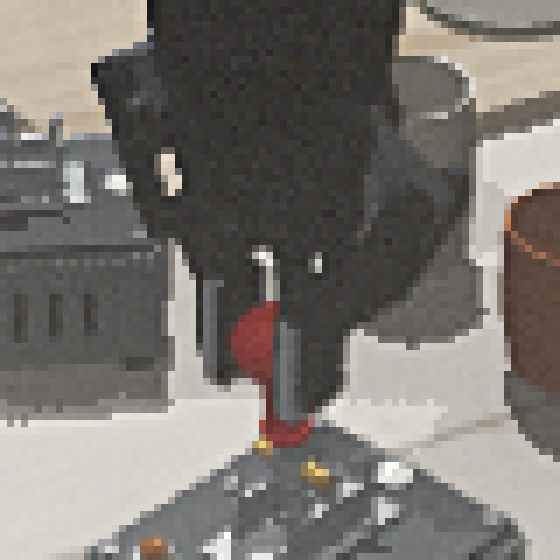

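Pads and ball agree along x (pad front face −31, ball front surface −32), but the tips are only ~15 mm below the ball's centre and the width reads 23 again. I'll regrip 5 mm lower to put the ball mid-pad.

Request:
servo_tool:
  rows:
    - {"linear":[0,0,0],"rot":[0,0,0],"fingers":38}
    - {"linear":[0,0,3],"rot":[0,0,0],"fingers":38}
    - {"linear":[0,-0.5,6],"rot":[0,0,0],"fingers":38}
    - {"linear":[0,-0.5,6],"rot":[0,0,0],"fingers":0}
    - {"linear":[0,-0.5,6],"rot":[0,0,0],"fingers":0}
    - {"linear":[0,-0.5,6],"rot":[0,0,0],"fingers":0}
    - {"linear":[0,-0.5,6],"rot":[0,0,0],"fingers":0}

```text
clock: 10.55
eef_pos: [566.5, -115.3, 91.7]
eef_rot: [-0.154, 0.988, 0.0, -0.0]
force: [0.9, 0.6, -2.9]
grip_width: 23.2
```

```bash
python3 look.py 12
```

```text
10.6 [ 566.5 -115.3   91.7] along -20.2 lat 1.0 23.14018719740119 [ 0.2  0.6 -3. ]
ball? attempt to get argmax of an empty sequence
```

View pics/s12g.png

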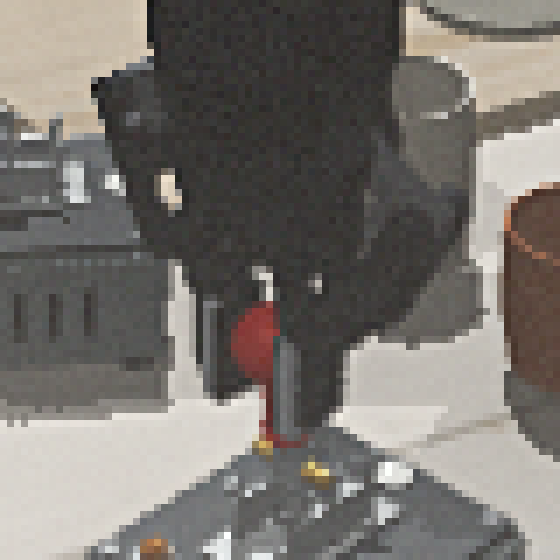

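Width still reads 23, so that's just how the ball reads when gripped. Pulling out to about 15 mm again, then a short first part of the swing.

Request:
servo_tool:
  rows:
    - {"linear":[0.7,0,-3],"rot":[0,0,0],"fingers":0}
    - {"linear":[1.4,0,-6],"rot":[0,0,0],"fingers":0}
    - {"linear":[1.4,0,-6],"rot":[0,0,0],"fingers":0}
    - {"linear":[-2,0,-6.7],"rot":[0,0,0],"fingers":0}
    - {"linear":[-6,0,-7.4],"rot":[0,0,0],"fingers":0}
    - {"linear":[-6,0,-7.4],"rot":[0,0,0],"fingers":0}

```text
clock: 11.35
eef_pos: [572.2, -113.5, 99.0]
eef_rot: [-0.154, 0.988, -0.0, -0.001]
force: [-1.5, 0.1, -5.5]
grip_width: 23.4
```

```bash
python3 look.py 13
```

```text
11.4 [ 572.1 -113.6   99. ] along -14.3 lat 0.9 23.11379526704779 [-1.7  0.7 -5.3]
ball? attempt to get argmax of an empty sequence
```

View pics/s13g.png

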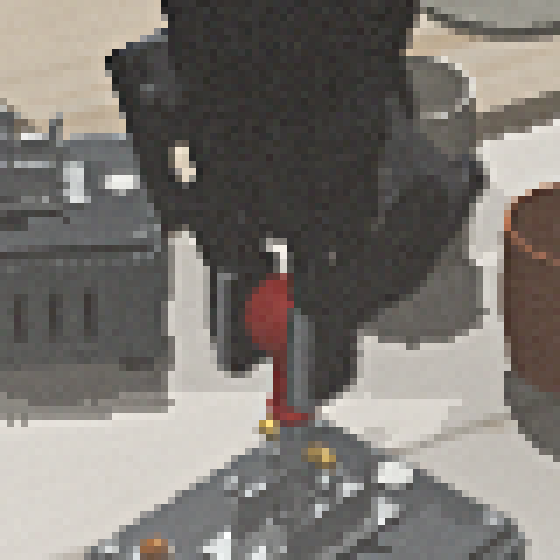

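Run:
```python
from h import *
m=pickle.load(open("scene13.pkl","rb"))[2];print(plane(m,(240+287/7-.5,150+316/7-.5)))
print(plane(m,(240+273/7-.5,150+343/7-.5)))
r=89
for f in(-.15,-.05,.05,.15,.25,.35,.39):print(f,(r*np.sin(f)).round(1),(r*np.cos(f)).round(1))
```

```text
[-10.22  85.64  86.24  -0.12]
[-16.41  78.54  80.24  -0.21]
-0.15 -13.3 88.0
-0.05 -4.4 88.9
0.05 4.4 88.9
0.15 13.3 88.0
0.25 22.0 86.2
0.35 30.5 83.6
0.39 33.8 82.3
```

Request:
servo_tool:
  rows:
    - {"linear":[-4.5,0,-1],"rot":[0,0,0],"fingers":0}
    - {"linear":[-8.6,0,-1.5],"rot":[0,0,0],"fingers":0}
    - {"linear":[-13,0,-1.7],"rot":[0,0,0],"fingers":0}
    - {"linear":[-17.4,0,-1.5],"rot":[0,0,0],"fingers":0}
    - {"linear":[-17.4,0,-1.5],"rot":[0,0,0],"fingers":0}

```text
clock: 12.02
eef_pos: [589.4, -107.9, 100.8]
eef_rot: [-0.154, 0.988, 0.0, 0.0]
force: [-3.1, 1.5, -3.6]
grip_width: 23.3
```

```bash
python3 look.py 14
```

```text
12.075 [ 589.2 -108.   100.8] along 3.7 lat 1.0 22.901174008559146 [-3.1  1.5 -3.7]
ball? attempt to get argmax of an empty sequence
```

View pics/s14g.png

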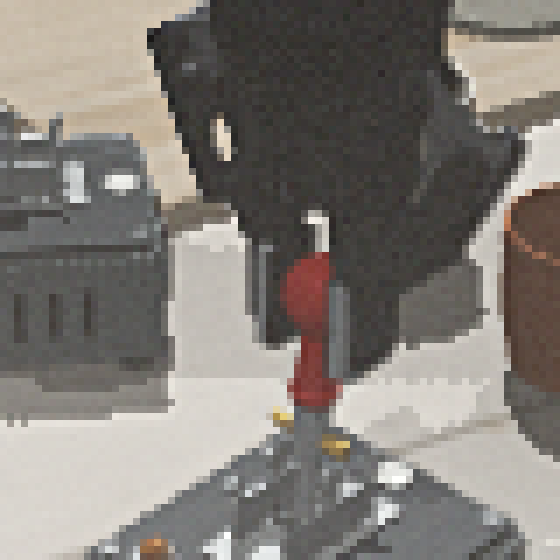

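The bat follows and stands about upright, with the ball still in the pads. Continuing to the OFF stop.

Request:
servo_tool:
  rows:
    - {"linear":[-4.5,0,0.3],"rot":[0,0,0],"fingers":0}
    - {"linear":[-9,0,0.9],"rot":[0,0,0],"fingers":0}
    - {"linear":[-13.5,0,1.7],"rot":[0,0,0],"fingers":0}
    - {"linear":[-17.6,0,2.7],"rot":[0,0,0],"fingers":0}
    - {"linear":[-22,0,3.9],"rot":[0,0,0],"fingers":0}
    - {"linear":[-26,0,5.2],"rot":[0,0,0],"fingers":0}
    - {"linear":[-29,0,6.3],"rot":[0,0,0],"fingers":0}
    - {"linear":[-29,0,6.3],"rot":[0,0,0],"fingers":0}

```text
clock: 13.08
eef_pos: [616.7, -99.4, 94.3]
eef_rot: [-0.154, 0.988, 0.0, -0.0]
force: [-4.2, 1.3, -2.5]
grip_width: 23.3
```

```bash
python3 look.py 15
```

```text
13.125 [616.6 -99.4  94.4] along 32.4 lat 0.9 22.95889909716654 [-4.5  1.7 -3.1]
ball [26  2  7  7 49] [291. 190.] [24.52 81.98 85.57  0.29]
```

View pics/s15g.png

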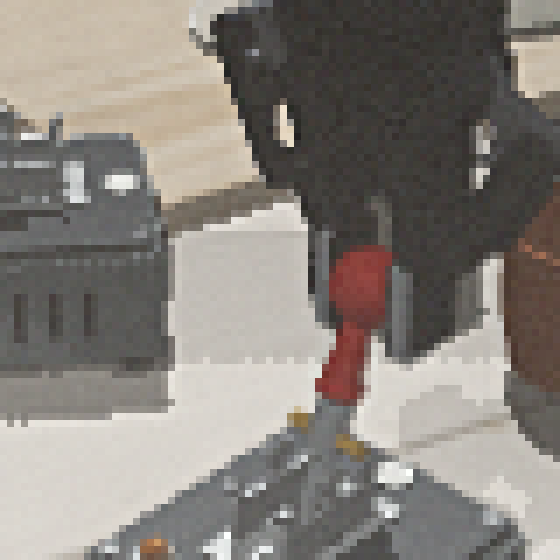

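Run:
```python
from h import *
m=pickle.load(open("scene15.pkl","rb"))[2]
for q in((371,286),(368,286),(374,286)):print(plane(m,(240+q[0]/7-.5,150+q[1]/7-.5)))
m=pickle.load(open("scene14.pkl","rb"))[2];print(plane(m,(240+(281+41)/7-.5,150+(252+41)/7-.5)))
```

```text
[29.81 78.67 84.13  0.36]
[28.31 79.35 84.24  0.34]
[31.32 78.   84.05  0.38]
[5.950e+00 8.677e+01 8.697e+01 7.000e-02]
```

The ball's rays give an angle of 0.36 rad, so the bat is at the OFF stop and still ~11 mm out. Now lowering it partway along its axis and letting go.

Request:
servo_tool:
  rows:
    - {"linear":[1,0,3],"rot":[0,0,0],"fingers":0}
    - {"linear":[2,0,7],"rot":[0,0,0],"fingers":0}
    - {"linear":[2,0,7],"rot":[0,0,0],"fingers":0}
    - {"linear":[2,0,7],"rot":[0,0,0],"fingers":50}
    - {"linear":[2,0,7],"rot":[0,0,0],"fingers":60}
    - {"linear":[2,0,7],"rot":[0,0,0],"fingers":60}
    - {"linear":[2,0,7],"rot":[0,0,0],"fingers":60}

```text
clock: 14.0
eef_pos: [615.1, -100.1, 87.8]
eef_rot: [-0.154, 0.988, -0.0, 0.0]
force: [0.7, -0.3, -0.3]
grip_width: 60.2
```

```bash
python3 look.py 16
```

```text
14.05 [ 614.9 -100.1   87.7] along 30.6 lat 0.7 60.0475288413912 [-0.8  0.6  0.5]
ball [25  6  9  8 70] [291.  194.5] [25.2  69.74 74.16  0.35]
```

View pics/s16g.png

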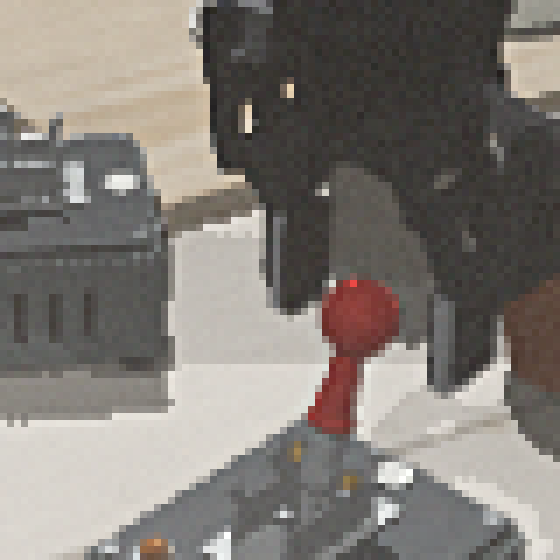

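Released, the bat leans to the white-dot side: 0.35 rad, radius 74.2 mm, so it is home. Backing straight up and checking both boxes.

Request:
servo_tool:
  rows:
    - {"linear":[0,0,-15],"rot":[0,0,0],"fingers":60}
    - {"linear":[0,0,-40],"rot":[0,0,0],"fingers":60}
    - {"linear":[0,0,-80],"rot":[0,0,0],"fingers":60}
    - {"linear":[0,0,-115],"rot":[0,0,0],"fingers":60}
    - {"linear":[0,0,-115],"rot":[0,0,0],"fingers":60}
    - {"linear":[0,0,-115],"rot":[0,0,0],"fingers":60}
    - {"linear":[0,0,-115],"rot":[0,0,0],"fingers":60}

```text
clock: 14.92
eef_pos: [614.1, -99.9, 201.5]
eef_rot: [-0.154, 0.988, 0.0, -0.001]
force: [-0.7, -0.7, -0.5]
grip_width: 60.0
```

```bash
python3 look.py 17
python3 - <<'E'
from h import *
p,d,m=pickle.load(open("scene17.pkl","rb"))
x=p[110:270,200:350];cv2.imwrite("pics/s17w.png",cv2.resize(x[:,:,::-1],None,fx=3.7,fy=3.7,interpolation=cv2.INTER_CUBIC))
from plant import get_obs; print(abs(get_obs()["dq"]).max())
E
```

```text
14.975 [614.1 -99.9 201.5] along 29.9 lat 1.2 59.83677610162634 [-0.2  1.1 -0.3]
ball [25  6  9  8 71] [291.  194.5] [25.2  69.74 74.16  0.35]
0.002451055078437135
```

View pics/s17w.png

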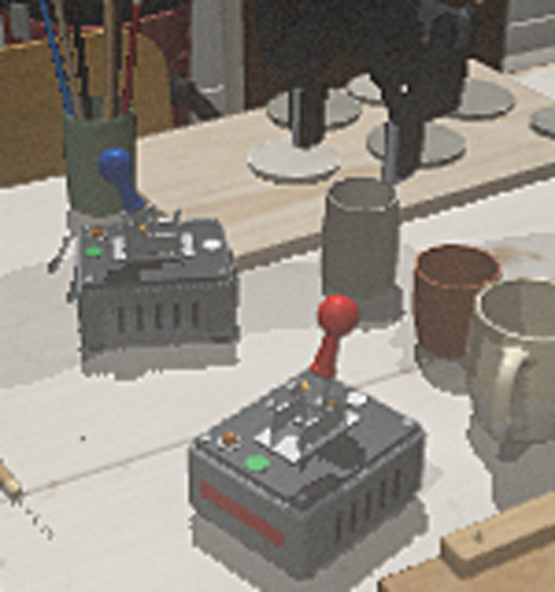

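The red ball, at (338,315), leans toward the white dot. The blue ball, at (115,165), is unmoved on its green side. The gripper is clear of everything.

```bash
python3 -c "
from plant import ticket;print(ticket.close_job())"
```

```text
the job is handed in; nothing more can be done
None
```

The kiln is switched off. I pulled the red bat out about 15 mm while it still leaned to ON, swung it over to the white-dot stop, and let it spring home. I handed the job in at about 15 s of the 32 s allowed; no verdict was reported.

**Last checks, from the scene camera:**
- **Red bat:** it leans 0.35 rad to the white-dot side, with the ball 74.2 mm from the hinge axis. The text gives 74 mm for home, so it is back in its lock. The top view was blocked by the arm, so this rests on one camera.
- **Blue bat:** it looked unmoved, still on its green-dot side. I judged this by eye and did not measure it.
- **Arm:** it was at rest well above the box, with the gripper open and the wrist force around 1 N, near its free-air noise.

**What failed or disagreed:**
- **Lost grip:** on the first swing the ball slipped out of the fingers, and the bat stopped about 0.13 rad over and 9 mm out. I gripped it again lower on the ball, set the close command to 0 and swung in shorter stages. It still slid a few mm in the pads near the end. I don't know for certain why it slipped.
- **Tool height:** the camera showed the fingertips about 30 mm above the reported TCP. Closing the fingers at that height met nothing, so I set all grip heights from the images.
- **Grip width:** with the 26 mm ball held, the width read about 23 mm in every grip. I took this as pad compliance or reading error.

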